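Put the hand microphone away in its case

ROBOT

A 6-joint arm with a two-finger parallel gripper is mounted at the origin on a cart in front of the work surface, level with it; the furniture and walls round the work are solid. World frame = base frame: x ahead of the robot, y to its left, z up, the work surface at z = 0. Lengths are in m, angles in rad, forces in N, time in s.
With the tool pointing down it reaches from about 0.275 to 0.825 m from the base axis. Payload 4.9 kg.
Tool frame: the origin (TCP) lies midway between the tips of the shut fingers; the grasp point (between the pads) lies 19 mm behind it (grip_point_offset is the distance from the TCP to the grasp point, in m); z points along the fingers, y is the line along which they close (so a half turn about z gives the same grasp; the last joint's range is limited). The gripper opens to 85 mm and grips with 20 to 120 N. Pads are 22 mm wide; open, the fingers measure 114 mm over their backs; the gripper's body (76 mm by 85 mm) begins 54 mm behind the grasp point. The pads swing forward as they close: fully open they stand 13 mm farther back than shut.
Start: joints at [0.973, 0.326, -0.193, 1.052, 0, 1.437], TCP at [0.246, 0.492, 0.231] pointing down, gripper open.
Joint ranges: [-2.65, 2.65], [-0.97, 1.79], [-1.3, 1.35], [-1.93, 2.1], [-1.47, 1.37], [-3.14, 3.14]. Speed limits (rad/s): [2.57, 2.57, 3.14, 3.14, 3.14, 3.14].

INTERFACE

Orientations are given as a rotation vector (axis times angle).
In Python, from cell import * gives the robot as it stands. Calls block until the motion is done:
- movep(position, orientation): joint-space move of the TCP to a pose.
- move_l(position, velocity=0.15, rot=None, until_force=None): straight line of the TCP; rot=None keeps the orientation; velocity is the mean speed in m/s. With until_force (N) it stops when the force on the tool has changed by that much, and returns True; else False.
- set_joints(angles): joint-space move.
- let_go() and grab(newtons=None): open the fingers fully, or close them until they stop; newtons is the grip in N (None keeps the last).
- sleep(seconds).
- ik(position, orientation): joint angles nearest the present ones, or None.
- get_state(): the state.
- grab_frame(name): name is "side" or "top" or "wrist"; returns a dict with "img" (384x512x3 uint8, red, green, blue), "fx", "fy", "cx", "cy" (pixels), "k1" (the pictures are not rectified: a ray, as slopes to the right and down, at radius r is drawn at 1 + k1 r^2 times it, then the intrinsics apply), "cam_to_world" (4x4, takes a point from camera to world coordinates); the wrist camera has in their place "T_tool_cam" (4x4, takes a point from camera to tool coordinates, whose origin is the TCP and whose axes are the flange's). Camera axes: x right, y down, z forward; pixel columns grow to the right and rows downward; lengths in m; the calibration is good to about 2 mm. A picture is of the moment at which its call begins: read the wrist's pose just before it. There is no depth.
A pose or a line that the arm cannot do raises MotionError and nothing moves.
- sign_off(): hands the job in; it is judged then, once.
Trained networks look in the newest picture that a camera, given by its name, has taken for a name from the list of things; names that differ only in an ending like _2 or _b are one class to them, and where a whole thing is asked for, a point or a joint stands for the part that bears it (a point fixed in the world has none). Each returns a list of dicts, best first, with "score" (0 to 1); they miss things now and then, are a little off and sometimes report something else, mostly with a low value. They report only what shows in the picture. A call takes as long as a camera call. They do not tell look-alikes from the thing itself.
- spot_in(camera, name): "centre" ([column, row] in pixels, amid what is visible of it).
- silhouettes(camera, name): "mask" (384x512 bool, what is visible of it) and "centre" ([column, row] in pixels, amid what is visible of it).
- tip_of(camera, name): "centre" ([column, row] in pixels: a listed point, or the origin of a listed thing).
The state is a dict: "clock": time; "q": joint angles; "joint_velocities": joint speeds; "tau": joint torques, N m; "position": TCP position; "eef_rot": TCP orientation; "contact_force": force on the tool from outside, world axes, zero at the start; "wrist_torque": the same for the moment, N m; "finger_gap": opening from 0.0 (shut) to 1.0 (fully open); "grasp_force": force on a finger pad.
Only numpy, scipy, OpenCV 4.12 (cv2) and the standard library are available. Lean on these libraries where they do the work, as an engineer would, in place of code of your own. Each camera call takes 0.05 s, during which the arm holds its last target. There are 200 camera calls.

TASK

The programme is over: put the hand microphone away. Lower it gently into the open hard case so that it lies flat in its moulded bed, grille in the wide end, without letting it drop; let go of it, then close the case's lid fully down. Leave the timer and the tape roll where they are.

Things in the scene. Friction and masses are not known exactly. Their poses are not given: they have to be found in the camera images.
- mic_grip (a point): hand microphone on its side: black barrel, grey ball grille, 198 mm, 0.24 kg. Grasp point on the barrel near the balance point, 22 mm above the underside. x runs grille to tail, z up. Barrel 34 mm wide (y), 44 mm high, from x = -30 to +98 mm of here; grille 50 mm wide, 55 mm high, x = -92 to -46 mm. Starts on the worktop, grille towards the robot's left or half ahead
- mic_head (a point): centre of the grille, 69 mm from mic_grip along its -x, 27 mm above the underside
- mic: the hand microphone as a whole; origin on its underside, 5 mm from mic_grip towards the tail; axes as for mic_grip. Delicate: bring it down at 30 mm/s or slower, stop at the first touch, and let go only when it rests
- bed (a point): middle of the grey moulded bed in the case, on its floor, 8 mm above the worktop, 70 mm below the rim. Axes of the case: x from front to hinge side, y along the bed to its wide (grille) end, z up. The microphone lies right when mic_grip is 22 mm straight above this point and the grille points to +y. Fingers have room at y = -60 to 40 mm, 72 mm to either side in x
- bed_wide (a point): middle of the wide end of the bed, on its floor, 71 mm from bed along +y. Two cheeks 28 mm high leave a 64 mm gap for the grille (at the floor; 12 mm a side wider on top) at y = 40 to 103 mm of bed; closed beyond
- bed_narrow (a point): middle of the narrow end of the bed, on its floor, 83 mm from bed along -y. Two cheeks 28 mm high leave a 50 mm gap for the tail (at the floor; 12 mm a side wider on top) at y = -60 to -107 mm of bed; closed beyond
- case: fixed black hard case with bright edges, open lid at the back; 206 mm (x) by 248 mm (y), rim 78 mm above the worktop, walls 6 mm; origin at the centre of its underside, axes as for bed. The bed's middle is 25 mm in front of the case's. Behind the bed a 28 mm high divider (49 mm behind the case's centre) parts off a bay with spare batteries
- lid_hinge (a point): middle of the lid's hinge line, on the top of the case's back wall, 78 mm above the worktop; the line runs along the case's y; axes as for bed
- lid_edge (a point): middle of the lid's free edge, at its outer face (the top when shut). The lid is a flat black slab, 206 mm from hinge to free edge, 248 mm wide, 12 mm thick, its inner face in the plane of the hinge line. Axes move with the lid: -x from hinge to free edge, z out of the outer face
- lid (a joint): lid angle in rad: 0 shut, 1.57 upright, 1.8 at most. It starts open a little past upright (1.62 to 1.74). A stiff hinge (about 0.5 N m of friction) holds it wherever it is left: push it over from behind, then down all the way to 0
- timer: cream cue timer 60 x 70 x 25 mm behind the work; origin at the centre of its underside. Leave it alone
- tape: roll of cream tape, 104 mm across, 25 mm high, behind the work; origin at the centre of its underside. Leave it alone
Things that resemble listed ones, but are neither listed nor needed, are in the scene too. What is shaped like the mic but blue is not meant.

How it is judged:
On the way:
1. the microphone lies flat in its bed, grille in the wide end, let go, with the lid still open (x of mic_grip in the frame of bed between -0.012 and 0.012 m and y of mic_grip in the frame of bed between -0.018 and 0.018 m and z of mic_grip in the frame of bed below 0.03 m and y of mic_head in the frame of bed above 0.045 m and angle between mic's own z axis and vertical below 0.15 rad and contact force between the fingers and mic below 0.05 N and value of joint lid above 1.2 rad), for 0.2 s.
At the end, for the whole second after the job is handed in: The microphone lies still and flat in the bed: grip point within 12 mm across and 18 mm along of the bed's middle, at most 8 mm above its seated height, tilted less than 0.15 rad, grille in the wide end; the lid is shut to within 0.06 rad (x of mic_grip in the frame of bed between -0.012 and 0.012 m and y of mic_grip in the frame of bed between -0.018 and 0.018 m and z of mic_grip in the frame of bed below 0.03 m and y of mic_head in the frame of bed above 0.045 m and angle between mic's own z axis and vertical below 0.15 rad and value of joint lid below 0.06 rad and linear speed of mic below 0.02 m/s); the robot touches nothing.
It fails at once if the microphone is dropped (falls freely faster than 0.5 m/s, about 13 mm of fall) (linear speed of mic above 0.5 m/s and contact force between the fingers and mic below 0.05 N).
It fails at once if the microphone is knocked or pressed against the case with more than 40 N (contact force between mic and case above 40 N).
It fails at once if the timer is pushed more than 30 mm (distance of timer from where it was at the start of the episode above 0.03 m).
It fails at once if the tape roll is pushed more than 30 mm (distance of tape from where it was at the start of the episode above 0.03 m).
It also fails if it takes over 67 s, if anything falls off the work surface, if the arm or the gripper's body presses on something with over 40 N, if the wrist force passes 120 N, or if a joint passes its speed limit or range.

## Working session

There is one attempt and no reset: what is moved stays moved. The work goes in short steps, each a Python script; the robot and the scene stay as the last script left them, time stands still between calls to the robot, and variables do not carry over. Pictures are saved under pics/ and viewed, at most 10 in all, crops included, and the job is handed in when it is done.

```bash
mkdir -p pics; ls
cat > h.py <<'E'
from cell import *
import numpy as np, cv2
from scipy.spatial.transform import Rotation as R
def ray(f,px,T=None):
    "origin and direction in world of a pixel"
    K=np.array([[f["fx"],0,f["cx"]],[0,f["fy"],f["cy"]],[0,0,1]])
    u=cv2.undistortPoints(np.array([[px]],float),K,np.array([f["k1"],0,0,0,0.]))[0,0]
    T=np.array(f["cam_to_world"] if T is None else T)
    return T[:3,3],T[:3,:3]@np.array([u[0],u[1],1])
def at_z(f,px,z,T=None):
    o,d=ray(f,px,T); return o+d*(z-o[2])/d[2]
def proj(f,p,T=None):
    T=np.array(f["cam_to_world"] if T is None else T)
    c=T[:3,:3].T@(np.asarray(p)-T[:3,3]); s=c[:2]/c[2]; k=1+f["k1"]*(s@s)
    return np.array([f["fx"]*s[0]*k+f["cx"],f["fy"]*s[1]*k+f["cy"]])
def wristT(f,st):
    T=np.eye(4);T[:3,:3]=R.from_rotvec(st["eef_rot"]).as_matrix();T[:3,3]=st["position"]
    return T@np.array(f["T_tool_cam"])
def tri(rays):
    A=0;b=0
    for o,d in rays:
        d=d/np.linalg.norm(d);P=np.eye(3)-np.outer(d,d);A=A+P;b=b+P@o
    return np.linalg.solve(A,b)
def save(n,img): cv2.imwrite(n,cv2.cvtColor(img,cv2.COLOR_RGB2BGR))
E
cat > a.py <<'E'
from h import *
np.set_printoptions(precision=3,suppress=True)
zs=dict(mic_grip=.022,mic_head=.027,bed=.008,bed_wide=.008,bed_narrow=.008,lid_hinge=.078,lid_edge=None,case=0,timer=0,tape=0,mic=0)
for c in("top","side"):
    f=grab_frame(c); save(f"pics/{c}0.png",f["img"])
    print(c,np.array(f["cam_to_world"])[:3].tolist(),f["fx"])
    for n,z in zs.items():
        for d in tip_of(c,n)[:3]:
            print(c,n,round(d["score"],2),np.round(d["centre"],1),at_z(f,d["centre"],z) if z is not None else ray(f,d["centre"]))
E
python3 a.py
```

```text
pics
top [[0.0266456883614628, -0.9902041128590073, 0.13706138102635004, 0.3945622121675782], [-0.9994142628300783, -0.029333316986018886, -0.01762633729421534, 0.014259490314160999], [0.021474136619559575, -0.13651143319042638, -0.9904057199273137, 1.2855940406205222]] 447.7988934119195
top mic_grip 0.94 [273.8 237.8] [ 0.443 -0.06   0.022]
top mic_grip 0.78 [359.7 218.5] [ 0.504 -0.303  0.022]
top mic_head 0.77 [340.4 199.7] [ 0.556 -0.247  0.027]
top mic_head 0.77 [267.4 259.4] [ 0.382 -0.043  0.027]
top bed 0.79 [165.7 217.2] [0.493 0.249 0.008]
top bed_wide 0.56 [140.7 216.2] [0.494 0.32  0.008]
top bed_narrow 0.65 [196.8 229.1] [0.462 0.159 0.008]
top lid_hinge 0.83 [177.  171.9] [0.613 0.212 0.078]
top lid_hinge 0.7 [194.1 226.3] [0.466 0.158 0.078]
top lid_edge 0.96 [169.4 138.3] (array([0.395, 0.014, 1.286]), array([ 0.252,  0.181, -0.978]))
top lid_edge 0.48 [159.8 141.3] (array([0.395, 0.014, 1.286]), array([ 0.245,  0.202, -0.979]))
top case 0.69 [169.7 211. ] [0.512 0.24  0.   ]
top timer 0.74 [241.4 135.5] [0.741 0.041 0.   ]
top tape 0.78 [156.6 140.6] [0.718 0.289 0. 
[... 560 characters left out ...]
 [233.1 283.1] [ 0.565 -0.242  0.027]
side bed 0.95 [255.2 127.5] [0.494 0.248 0.008]
side bed_wide 0.92 [262.1 111.3] [0.499 0.315 0.008]
side bed_narrow 0.92 [239.1 146.2] [0.466 0.168 0.008]
side lid_hinge 0.66 [290.  129.5] [0.605 0.214 0.078]
side lid_edge 0.97 [312.1  86.6] (array([ 0.693, -0.551,  1.072]), array([-0.043,  0.71 , -0.748]))
side case 0.71 [260.3 132.4] [0.513 0.24  0.   ]
side timer 0.78 [318.6 201.2] [0.727 0.051 0.   ]
side timer 0.39 [261.8 133.2] [0.518 0.238 0.   ]
side timer 0.25 [232.7 285.2] [ 0.562 -0.239  0.   ]
side tape 0.82 [331.9 131.9] [0.724 0.298 0.   ]
side mic 0.93 [203.3 300.1] [ 0.502 -0.294  0.   ]
side mic 0.86 [210.8 213.7] [ 0.45  -0.062  0.   ]
```

View pics/top0.png

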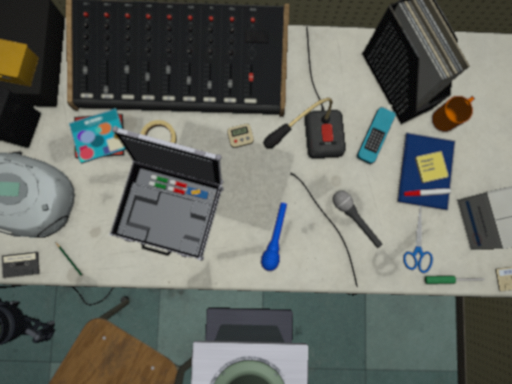

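View pics/side0.png

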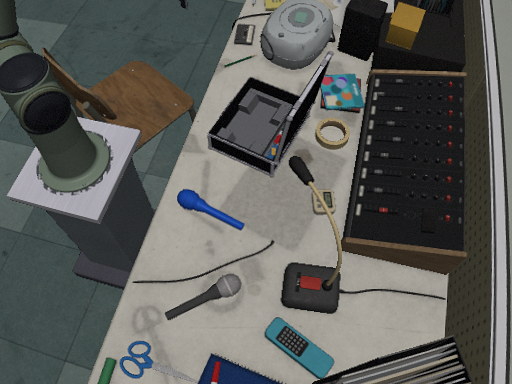

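Candidates for the mic, in top-view pixels:
- Black barrel with grey ball grille: ball (343,199), tail (380,246).
- Blue mic (273,238): excluded by its colour.
- Gooseneck head (275,140): a desk mic, not this one.

I choose the black one: grip at about (0.505,-0.30), grille to the left and half ahead. The case is at the left with its lid past upright, bed about (0.494,0.248). Next I hover over the mic for a close wrist view as the check.

```bash
cat >> h.py <<'E'
def down(yv):
    "tool z down, tool y along the horizontal vector yv"
    y=np.array([yv[0],yv[1],0.]);y/=np.linalg.norm(y);z=np.array([0,0,-1.])
    return R.from_matrix(np.c_[np.cross(y,z),y,z]).as_rotvec()
E
cat > b.py <<'E'
from h import *
np.set_printoptions(precision=3,suppress=True)
st=get_state();p=np.array(st["position"]);print(p,st["eef_rot"],st["contact_force"])
m=np.array([-.7,-.7]);yv=np.array([-m[1],m[0]]);a=-np.deg2rad(0)
cx=np.array([.978,-.21])
for s in(1,-1):
    print(s,ik([.5,-.3,.25],down(s*yv)),ik([.494,.248,.25],down(s*np.array([.978,-.21]))),ik([.494,.248,.25],down(-s*np.array([.978,-.21]))))
move_l([p[0],p[1],.4],.2)
s=min((1,-1),key=lambda s:abs(ik([.45,-.3,.4],down(s*yv))[5]))
print("s",s)
movep([.45,-.3,.4],down(s*yv))
move_l([.48,-.31,.3],.2)
st=get_state();f=grab_frame("wrist");T=wristT(f,st);save("pics/w1.png",f["img"])
print(st["q"],st["clock"],np.array(f["T_tool_cam"]))
for n,z in dict(mic_grip=.022,mic_head=.027,mic=0).items():
    for d in tip_of("wrist",n)[:3]: print(n,round(d["score"],2),d["centre"],at_z(f,d["centre"],z,T))
for d in silhouettes("wrist","mic")[:2]: print(d["score"],d["centre"],d["mask"].sum())
E
python3 b.py
```

```text
[0.246 0.492 0.231] [-0.722 -3.057  0.   ] [ 0.421 -0.619 -0.383]
1 [-0.667  0.377 -0.07   1.124  0.     1.689] [ 0.332  0.32  -0.153  1.098  0.     2.114] [ 0.332  0.32  -0.153  1.098  0.    -1.028]
-1 [-0.667  0.377 -0.07   1.124  0.    -1.452] [ 0.332  0.32  -0.153  1.098  0.    -1.028] [ 0.332  0.32  -0.153  1.098  0.     2.114]
s -1
[-0.702  0.333 -0.006  1.232 -0.    -1.488] 5.7417 [[ 0.    -0.958 -0.288  0.074]
 [ 1.     0.     0.     0.   ]
 [-0.    -0.288  0.958 -0.143]
 [ 0.     0.     0.     1.   ]]
mic_grip 0.87 [250.0, 172.5] [ 0.508 -0.294  0.022]
mic_grip 0.79 [390.3, 246.4] [ 0.439 -0.063  0.022]
mic_head 0.89 [432.9, 225.5] [ 0.375 -0.05   0.027]
mic_head 0.73 [253.4, 220.8] [ 0.555 -0.24   0.027]
mic 0.8 [381.6, 243.4] [ 0.446 -0.062  0.   ]
mic 0.66 [251.7, 167.8] [ 0.505 -0.293  0.   ]
0.76 [253.4, 189.1] 2841
0.63 [419.4, 238.7] 2284
```

View pics/w1.png

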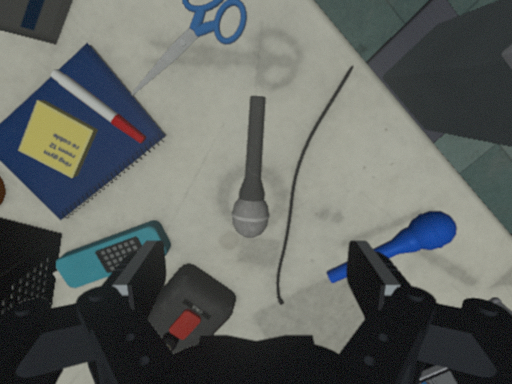

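```bash
cat > c.py <<'E'
from h import *
np.set_printoptions(precision=3,suppress=True)
f=grab_frame("wrist");T=wristT(f,get_state())
for c in ("wrist","top"):
    if c=="top": f=grab_frame("top");T=np.array(f["cam_to_world"])
    for d in silhouettes(c,"mic")[:2]:
        ys,xs=np.nonzero(d["mask"]); P=np.array([at_z(f,(x,y),.022,T)[:2] for x,y in zip(xs,ys)])
        c0=P.mean(0);w,V=np.linalg.eigh(np.cov(P.T));v=V[:,1]
        if v@[1,1]<0:v=-v
        t=(P-c0)@v;n=(P-c0)@[-v[1],v[0]]
        b=[(round(a,3),round(n[(t>=a)&(t<a+.02)].mean(),4),round(np.ptp(n[(t>=a)&(t<a+.02)]),3)) for a in np.arange(t.min(),t.max(),.02)]
        print(c,d["score"],d["centre"],"c0",c0,"ang",np.degrees(np.arctan2(v[1],v[0])),"ends",c0+v*t.min(),c0+v*t.max(),"\n",b)
E
python3 c.py
```

```text
wrist 0.68 [251.4, 187.3] c0 [ 0.512 -0.285] ang 41.301665002443215 ends [ 0.427 -0.36 ] [ 0.58  -0.225] 
 [(np.float64(-0.113), np.float64(0.0001), np.float64(0.021)), (np.float64(-0.093), np.float64(0.0003), np.float64(0.022)), (np.float64(-0.073), np.float64(-0.0001), np.float64(0.022)), (np.float64(-0.053), np.float64(-0.0), np.float64(0.022)), (np.float64(-0.033), np.float64(-0.0005), np.float64(0.024)), (np.float64(-0.013), np.float64(-0.0001), np.float64(0.027)), (np.float64(0.007), np.float64(-0.0001), np.float64(0.036)), (np.float64(0.027), np.float64(0.0001), np.float64(0.051)), (np.float64(0.047), np.float64(0.0003), np.float64(0.055)), (np.float64(0.067), np.float64(-0.0003), np.float64(0.05)), (np.float64(0.087), np.float64(-0.0002), np.float64(0.018))]c.py:11: RuntimeWarning: Mean of empty slice.
  b=[(round(a,3),round(n[(t>=a)&(t<a+.02)].mean(),4),round(np.ptp(n[(t>=a)&(t<a+.02)]),3)) for a in np.arange(t.min(),t.max(),.02)]
  ret = ret.dtype.type(ret / rcount)
Traceback (most recent call last):
  File "c.py", line 11, in <module>
    b=[(round(a,3),round(n[(t>=a)&(t<a+.02)].mean(),4),round(np.ptp(n[(t>=a)&(t<a+.02)]),3)) for a in np.arange(t.min(),t.max(),.02)]
                                                             ~~~~~~^^^^^^^^^^^^^^^^^^^^^
ValueError: zero-size array to reduction operation maximum which has no identity
```

The wrist view shows the black mic with its grey grille at (251,213) and tail at (257,98). The blue mic is away at (400,245), so the choice stands. Grasping now.

```bash
cat > d.py <<'E'
from h import *
np.set_printoptions(precision=3,suppress=True)
a=np.deg2rad(42);g=np.array([.5055,-.291]);rv=down([-np.sin(a),np.cos(a)])
let_go()
movep([*g,.12],rv)
print(move_l([*g,.008],.08,until_force=8),get_state()["position"])
grab(30);st=get_state();print("grip",st["finger_gap"],st["grasp_force"],st["contact_force"])
move_l([*g,.13],.06)
st=get_state();print("lift",st["finger_gap"],st["grasp_force"],st["contact_force"],st["wrist_torque"],st["clock"])
f=grab_frame("wrist");T=wristT(f,st);save("pics/w2.png",f["img"])
zu=.122
for n,z in dict(mic_grip=.022,mic_head=.027).items():
    for d in tip_of("wrist",n)[:2]: print(n,round(d["score"],2),d["centre"],at_z(f,d["centre"],z+zu,T))
for c in("top","side"):
    f=grab_frame(c);save(f"pics/{c}2.png",f["img"])
    for n,z in dict(mic_grip=.022,mic_head=.027).items():
        for d in tip_of(c,n)[:2]: print(c,n,round(d["score"],2),d["centre"],at_z(f,d["centre"],z+zu))
E
python3 d.py
```

```text
False [ 0.506 -0.291  0.009]
grip 0.3962186778219305 31.63178265094757 [-0.078 -0.162  1.782]
lift 0.3954939691871486 31.04232430458069 [-0.696  0.669 -2.529] [-0.031 -0.008  0.003] 11.325
mic_grip 0.74 [258.8, 260.3] [ 0.505 -0.289  0.144]
mic_grip 0.65 [480.7, 292.9] [ 0.446 -0.198  0.144]
top mic_grip 0.95 [274.2, 237.5] [ 0.439 -0.054  0.144]
top mic_grip 0.71 [371.3, 213.2] [ 0.508 -0.303  0.144]
top mic_head 0.9 [347.4, 193.9] [ 0.556 -0.24   0.149]
top mic_head 0.85 [269.7, 262.7] [ 0.376 -0.043  0.149]
side mic_grip 0.86 [210.5, 206.3] [ 0.476 -0.109  0.144]
side mic_grip 0.56 [197.4, 281.0] [ 0.503 -0.292  0.144]
side mic_head 0.59 [228.6, 266.9] [ 0.56  -0.245  0.149]
```

View pics/w2.png

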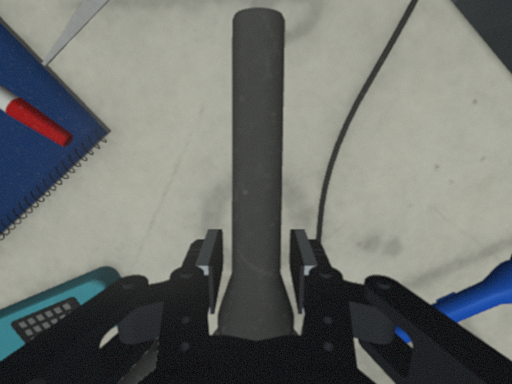

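View pics/side2.png

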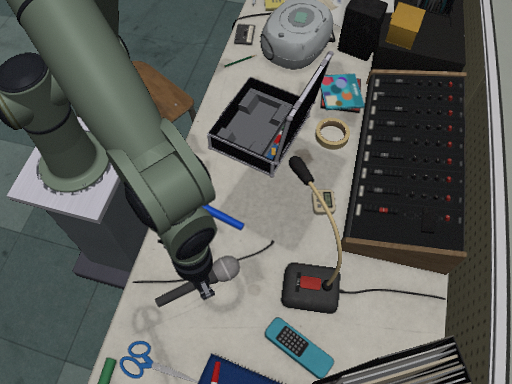

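The mic is held level with its barrel between the pads: tail at (259,12) in the wrist view, and the side view shows it lifted. Next I measure the case from all three cameras from a hover beside it.

```bash
cat > e.py <<'E'
from h import *
from scipy.optimize import least_squares
np.set_printoptions(precision=4,suppress=True)
st=get_state();p=st["position"]
f=grab_frame("wrist");T=wristT(f,st)
tail=[at_z(f,(259,12),z,T)[:2] for z in(.144,.155,.165)]
v=np.array([np.cos(np.deg2rad(42)),np.sin(np.deg2rad(42))])
print("tail dist along from TCP",[(t-p[:2])@v for t in tail],"lateral",[(t-p[:2])@[-v[1],v[0]] for t in tail])
a=np.deg2rad(78);rv=down([-np.sin(a),np.cos(a)])
move_l([.47,-.25,.34],.2)
movep([.40,.17,.34],rv)
obs=[]
L=dict(bed=(-.025,0,.008),bed_wide=(-.025,.071,.008),bed_narrow=(-.025,-.083,.008),lid_hinge=(.103,0,.078),case=(0,0,0))
edge=[]
for c in("top","side","wrist","wrist"):
    s=get_state();f=grab_frame(c);T=wristT(f,s) if c=="wrist" else np.array(f["cam_to_world"])
    save(f"pics/{c}3.png",f["img"])
    for n,l in L.items():
        for d in tip_of(c,n):
            if d["score"]>.3: obs.append((f,T,np.array(d["centre"]),np.array(l),c,n,d["score"]))
    for d in tip_of(c,"lid_edge")[:1]:
        print(c,"edge",d); edge.append(ray(f,d["centre"],T))
def w(x,l): 
    r=R.from_euler("z",x[2]).as_matrix(); return np.array([x[0],x[1],0])+r@l
def res(x): return np.concatenate([(proj(f,w(x,l),T)-px)*1.2/f["fx"]*1000*(1 if c!="wrist" else .4) for f,T,px,l,c,n,s in obs])
s=least_squares(res,[.515,.24,-.2],loss="soft_l1",f_scale=3)
print("case",s.x,"bed",w(s.x,np.array(L["bed"])))
for o,r in zip(obs,res(s.x).reshape(-1,2)): print(o[4],o[5],round(o[6],2),o[2],r,end="; ")
np.save("case.npy",s.x)
# lid angle
def re(t):
    l=np.array([.103-.206*np.cos(t[0])+.012*np.sin(t[0]),0,.078+.206*np.sin(t[0])+.012*np.cos(t[0])])
    P=w(s.x,l); return np.concatenate([np.cross(P-o,d/np.linalg.norm(d)) for o,d in edge])
print("\nlid",least_squares(re,[1.68]).x,get_state()["clock"])
E
python3 e.py
```

```text
tail dist along from TCP [np.float64(-0.10317438767387871), np.float64(-0.10067355818410045), np.float64(-0.09840007682975664)] lateral [np.float64(0.0014571259122880275), np.float64(0.0013552729090681235), np.float64(0.0012626792697772605)]
top edge {'centre': [169.3, 143.4], 'score': 0.77}
side edge {'centre': [296.3, 127.0], 'score': 0.64}
case [ 0.5095  0.2398 -0.2339] bed [0.4852 0.2456 0.008 ]
top bed 0.71 [165.8 219.3] [2.2317 2.1409]; top bed 0.6 [174.4 246.1] [-20.8143 -69.6771]; top bed_wide 0.8 [140.6 212. ] [5.5497 4.3876]; top bed_wide 0.32 [195.3 225.3] [-141.034   -31.2534]; top bed_narrow 0.91 [195.1 227.6] [-1.0065  0.1812]; top bed_narrow 0.5 [166.9 221.2] [74.5632 17.3318]; top lid_hinge 0.81 [176.7 172.3] [-3.394   1.6692]; top case 0.68 [172.1 213.3] [-6.6874 -3.7186]; top case 0.54 [170.4 140.8] [ -2.1318 190.5651]; side bed 0.96 [252.  129.4] [ 0.2477 -5.3612]; side bed_wide 0.92 [265.2 112.8] [-6.4861 -3.5344]; side bed_narrow 0.85 [239.2 147.4] [-0.9671 -0.7196]; side lid_hinge 0.79 [293.1 127.1] [-3.1872  5.9017]; side case 0.72 [261.3 131.9] [-5.3509  0.6495]; wrist bed_wide 0.75 [217.2 242.9] [-4.2812 -3.9989]; wrist bed_narrow 0.94 [212.6 149.9] [0.744  0.2929]; wrist lid_hinge 0.86 [116.4 213.4] [-0.584   2.4816]; wrist case 0.71 [199.9 201.7] [-0.8848 -4.584 ]; wrist case 0.69 [216.9 150.6] [-27.3222  74.8839]; wrist bed 0.65 [216.8 202.7] [-4.5262 -3.1476]; wrist bed_wide 0.71 [217.8 239.6] [-5.1683  1.1064]; wrist bed_narrow 0.96 [215.4 151.8] [-3.5572 -2.6907]; wrist lid_hinge 0.67 [116.8 214.2] [-1.1506  1.2013]; wrist case 0.91 [197.6 199.6] [ 2.741  -1.3462]; 
lid [1.7425] 16.025
```

View pics/wrist3.png

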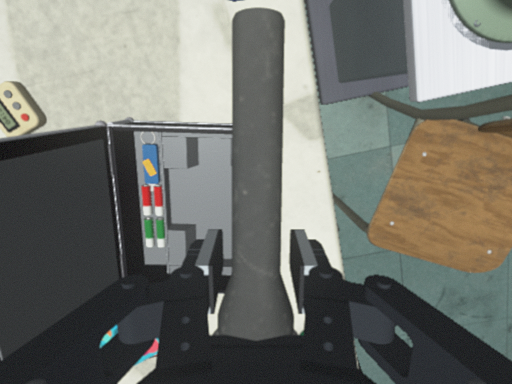

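The view shows the case's hinge line at about (107,122)-(123,280), with batteries at column 150 and the bed floor at about (200,200), partly hidden by the mic. One more view from further to the front, refitting with outliers rejected.

```bash
cat > f.py <<'E'
exec(open("e.py").read().split("st=get_state()")[0])
a=np.deg2rad(78);rv=down([-np.sin(a),np.cos(a)])
L=dict(bed=(-.025,0,.008),bed_wide=(-.025,.071,.008),bed_narrow=(-.025,-.083,.008),lid_hinge=(.103,0,.078),case=(0,0,0))
obs=[];F=None
def look(c,n=1):
    global F
    for _ in range(n):
        s=get_state();f=grab_frame(c);T=wristT(f,s) if c=="wrist" else np.array(f["cam_to_world"])
        if c=="wrist":F=(f,T)
        for k,l in L.items():
            for d in tip_of(c,k)[:1]:
                if d["score"]>.3: obs.append((f,T,np.array(d["centre"]),np.array(l),c,k))
look("wrist")
f,T=F; h=[at_z(f,x,.078,T) for x in((109,125),(124,280))]; d=h[0]-h[1]; print("hinge-line",h,np.degrees(np.arctan2(-d[1],-d[0])))
move_l([.33,.14,.34],.2)
look("wrist",2); look("top",2); look("side",2)
save("pics/wrist4.png",F[0]["img"])
def w(x,l): return np.array([x[0],x[1],0])+R.from_euler("z",x[2]).as_matrix()@l
def res(x,O): # metric residual in mm at the point's range
    return np.concatenate([(proj(f,w(x,l),T)-px)/f["fx"]*1000*np.linalg.norm(T[:3,3]-w(x,l)) for f,T,px,l,c,k in O])
x=[.512,.24,-.22]
for _ in range(2):
    x=least_squares(res,x,loss="soft_l1",f_scale=3,args=(obs,)).x
    obs=[o for o in obs if np.abs(res(x,[o])).max()<15]
print("all",x,np.degrees(x[2]),w(x,np.array(L["bed"])))
for c in("top","side","wrist"):
    O=[o for o in obs if o[4]==c]; y=least_squares(res,x,loss="soft_l1",f_scale=3,args=(O,)).x
    print(c,len(O),y,np.degrees(y[2]),w(y,np.array(L["bed"])))
np.save("case.npy",x)
im=F[0]["img"].copy()
for l in[(-.103,-.124,.078),(-.103,.124,.078),(.103,-.124,.078),(.103,.124,.078),*L.values(),(-.025-.032,.071,.008),(-.025+.032,.071,.008),(-.05,-.083,.008),(0,-.083,.008)]:
    q=proj(F[0],w(x,np.array(l)),F[1]); cv2.circle(im,tuple(int(round(t)) for t in q),3,(255,0,255),1)
save("pics/wrist4o.png",im); print(get_state()["clock"])
E
python3 f.py
```

```text
hinge-line [array([0.5768, 0.0957, 0.078 ]), array([0.6329, 0.3178, 0.078 ])] 75.82788865934232
all [ 0.5092  0.2411 -0.2397] -13.736334254065165 [0.4849 0.247  0.008 ]
top 9 [ 0.5098  0.2363 -0.2533] -14.514475630837362 [0.4856 0.2426 0.008 ]
side 10 [ 0.5133  0.2417 -0.2175] -12.46283230863774 [0.4889 0.2471 0.008 ]
wrist 15 [ 0.5072  0.2421 -0.2428] -13.910301477092434 [0.483  0.2481 0.008 ]
18.6583
```

View pics/wrist4o.png

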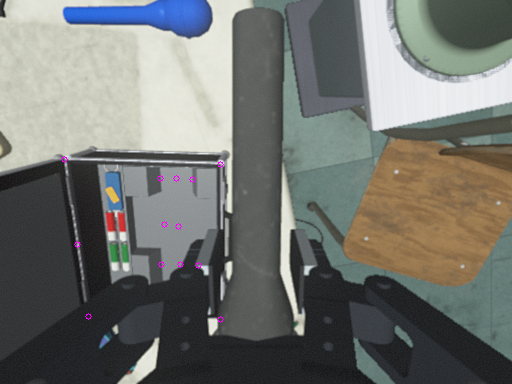

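The overlay fits: rim corners at (65,159) and (221,163), and the narrow gap's edges at columns 160 and 193, all match the picture. Lowering the mic now.

```bash
cat > g.py <<'E'
from h import *
np.set_printoptions(precision=4,suppress=True)
a=np.deg2rad(76.2);v=np.array([np.cos(a),np.sin(a)]);rv=down([-v[1],v[0]])
b=np.array([.4845,.247])+.0025*v
movep([*b,.30],rv)
move_l([*b,.115],.1)
s=get_state();print(s["position"],s["contact_force"],s["finger_gap"])
hit=move_l([*b,.0145],.022,until_force=3)
s=get_state();print(hit,s["position"],s["contact_force"],s["wrist_torque"],s["clock"])
E
python3 g.py
```

```text
[0.4855 0.2496 0.1155] [-0.3645 -0.1573 -2.7367] 0.39420749511813385
True [0.4851 0.2494 0.0162] [-0.2322 -0.3591  6.0875] [0.0294 0.014  0.0027] 25.5333
```

First touch came at TCP z 0.0162, which is the expected floor height. Letting go, retreating and checking.

```bash
cat > i.py <<'E'
from h import *
np.set_printoptions(precision=4,suppress=True)
let_go();p=np.array(get_state()["position"])
move_l([*p[:2],.10],.08);move_l([*p[:2],.22],.15)
a=np.deg2rad(76.2);v=np.array([np.cos(a),np.sin(a)]);b=np.array([.4845,.247])
move_l([.40,.22,.32],.2)
for c in("wrist","top","side"):
    s=get_state();f=grab_frame(c);T=wristT(f,s) if c=="wrist" else np.array(f["cam_to_world"])
    if c=="wrist":save("pics/w5.png",f["img"])
    for n,z in dict(mic_grip=.03,mic_head=.035).items():
        for d in tip_of(c,n)[:2]:
            q=at_z(f,d["centre"],z,T)[:2]-b; print(c,n,round(d["score"],2),d["centre"],"bed x,y",q@[v[1],-v[0]],q@v)
print(get_state()["clock"])
E
python3 i.py
```

```text
wrist mic_grip 0.67 [201.2, 185.0] bed x,y 0.0026718332901727844 0.005481198075811415
wrist mic_head 0.59 [209.3, 229.2] bed x,y -0.006923792781086639 0.07324929210111088
top mic_grip 0.79 [165.4, 217.8] bed x,y 0.005691086310486476 -0.0002877268110283482
top mic_grip 0.58 [273.8, 238.3] bed x,y 0.031091192374696135 -0.307937046571517
top mic_head 0.8 [264.6, 261.0] bed x,y -0.0362486147226876 -0.2993610629808159
top mic_head 0.63 [141.1, 216.0] bed x,y -0.007644939328884475 0.06530219440523365
side mic_grip 0.87 [251.7, 122.2] bed x,y -0.0013711255261826493 0.0006161690549076568
side mic_grip 0.7 [212.0, 205.7] bed x,y 0.040205912525771284 -0.2979491632245955
side mic_head 0.94 [264.8, 106.4] bed x,y 0.006362722792257278 0.0703849179733894
side mic_head 0.59 [188.2, 196.2] bed x,y -0.02941017685304791 -0.30603977005679445
29.5417
```

View pics/w5.png

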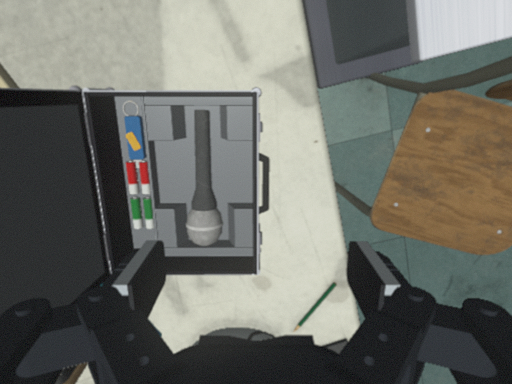

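The mic lies centred in its bed: grille (205,227) in the wide end, tail (203,112) between the narrow cheeks, fingers clear. Now the lid, pushed from behind with shut fingers.

```bash
cat > j.py <<'E'
from h import *
np.set_printoptions(precision=4,suppress=True)
a=np.deg2rad(76.2);v=np.array([np.cos(a),np.sin(a)]);cx=np.array([v[1],-v[0]])
H=np.array([.4845,.247])+.128*cx
P=lambda x,z:[*(H+x*cx),z]
move_l([.40,.22,.40],.2);grab(20)
rvs=[down(v),down(-v)]
rv=min(rvs,key=lambda r:abs(ik(P(.105,.245),r)[5]))
movep(P(.105,.40),rv)
move_l(P(.105,.245),.2,until_force=10)
print(get_state()["position"],get_state()["clock"])
r=.175
for t in [1.6,1.4,1.2,1.0,.8,.6,.4,.2,.08]:
    x=-r*np.cos(t)+(.012+.011*np.sin(t))*np.sin(t); z=.078+r*np.sin(t)+.012*np.cos(t)
    hit=move_l(P(x,z),.15,until_force=25)
    print(t,hit,get_state()["contact_force"])
    if hit: break
else:
    print(move_l(P(-r,.084),.04,until_force=15),get_state()["contact_force"],get_state()["position"])
print(get_state()["clock"])
E
python3 j.py
```

```text
[0.7113 0.1918 0.2472] 33.0417
1.6 False [0.4298 0.0268 0.526 ]
1.4 False [ 0.4754 -0.2082 -0.0152]
1.2 False [-0.0571 -0.7852  0.061 ]
1.0 False [ 0.053  -1.0851  0.0734]
0.8 False [ 0.0777 -0.1229  0.5197]
0.6 False [-0.0525 -0.3955  0.251 ]
0.4 False [ 0.4682 -0.4155  1.1416]
0.2 False [-0.2229  0.0472  0.5317]
0.08 False [-0.415  -0.0073  0.0678]
True [-3.144  -1.624  11.4696] [0.4403 0.2585 0.09  ]
37.15
```

```bash
cat > k.py <<'E'
from h import *
p=np.array(get_state()["position"])
move_l([*p[:2],.30],.2)
move_l([.36,.12,.36],.2)
s=get_state();f=grab_frame("side");im=f["img"][60:200,170:370];g=grab_frame("wrist")["img"]
save("pics/end.png",np.vstack([cv2.resize(im,(512,358)),cv2.resize(g,(320,240)).repeat(1,0) if 0 else cv2.copyMakeBorder(cv2.resize(g,(320,240)),0,0,0,192,cv2.BORDER_CONSTANT)]))
E
cat >> k.py <<'E'
for c in("side","top"):
    if c=="top": f=grab_frame("top")
    for n,z in dict(lid_edge=.09,timer=0,tape=0).items():
        for d in tip_of(c,n)[:1]: print(c,n,round(d["score"],2),at_z(f,d["centre"],z))
print(s["contact_force"],s["clock"])
E
python3 k.py
```

```text
side lid_edge 0.65 [0.41991625 0.24773943 0.09      ]
side timer 0.66 [0.73650262 0.05387648 0.        ]
side tape 0.77 [0.72063579 0.29646002 0.        ]
top lid_edge 0.8 [0.41487602 0.2540123  0.09      ]
top timer 0.95 [0.73249304 0.04705507 0.        ]
top tape 0.59 [0.71770059 0.28458865 0.        ]
[ 0.18058868 -0.20408979  0.33670974] 39.3583
```

View pics/end.png

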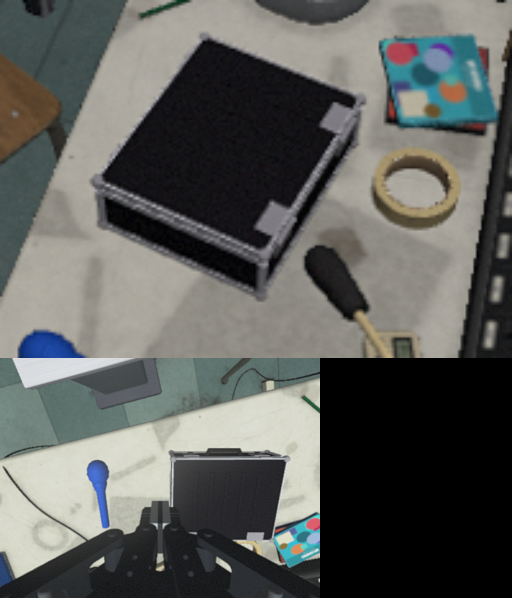

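The picture shows the lid flush on the case along its rim, (97,182)-(262,255), with the tape at (415,188) and the timer in place and the arm clear.

```bash
python3 -c "
from cell import *
print(sign_off())"
```

```text
the job is handed in; nothing more can be done
None
```

I handed the job in at about 39 s of the 67 s limit: the microphone is flat in its bed with the grille in the wide end, the lid is shut, and the timer and tape show no sign of having moved; the judge's verdict was not shown.

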